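Load a baking sheet on to the free rails of a cooling rack

TASK

In the rack's near bay, beside the lift deck, one pair of rails is still empty. Raise or lower the deck by its handle to the height of that empty pair, then push the baking sheet with its loaf off the deck on to those rails until it is fully home against the stop, lying level. Keep the loaf on the sheet, leave the other pans and everything else on the bench where they are, and let go at the end.

Things in the scene. Friction and masses are not known exactly. Their poses are not given: they have to be found in the camera images.
- rack: Fixed open metal double rack, 194 wide, 303 tall. Origin: on the table, mid-width, at the near bay's mouth; x across, y the way a sheet slides in, z up. Near bay: y 0 to 138, opens to -y, where the lift deck stands. Far bay: y 146 to 282, back to back, opens to +y. Posts 10 thick at x = -92 and 92, y = 4, 142, 282; top bars at z 298 along the sides and at y = 142 and 282.
- rails0 (a point): Lowest of three rail pairs (tops 70, 145, 220 above the table) that run through both bays; point mid-way between the two rails at the near mouth, level with their tops; axes as the rack. Ledges lie 62 to 79 either side of the middle, with side walls 16 high, 158 apart, flaring to 186 apart at y = -26; the ledges dip to a lip at y = -12. A stop bar crosses each pair, its near side at y = 138.
- rails1 (a point): the same for the middle rail pair (145)
- rails2 (a point): the same for the top rail pair (220)
- deck_top (a point): Lift deck: plate 116 (x) x 186 (y) squared to the rack, 14 short of its mouth, on a column sliding straight up and down. Point: centre of its top; axes as the rack. Counterbalanced and held by friction: it stays where left, moves with about 3 to 18 N at the handle, and travels from 80 below to 160 above its start.
- deck_grip (a point): The deck's handle: upright black block, 36 (x) x 24 (y), rising 55 above the deck's top, fixed to the deck on its -x side. Point on the handle's mid-line, 35 above the deck's top, 20 below the handle's top; offset from deck_top (-120, -23, 35). Raising or lowering it moves the deck.
- sheet_mid (a point): Loose baking sheet on the deck, a loaf on it: aluminium tray 150 (x) x 180 (y) x 20 high, floor and rims 3 thick, about 0.25 kg; it slides easily on deck and rails. Point: its centre, half-way up (10 above its underside). Fully home against the stop bar, its rear rim still sticks out 42 from the mouth and this point is at rack y = 48.
- loaf_mid (a point): The loose loaf on the sheet, 62 (x) x 115 (y) x 46 tall, about 0.3 kg; point at its centre, half-way up
- pan0_mid (a point): Loaded shorter pan (150 x 145, rim 16 high, with bread to 47 high) resting loose on the lowest rails, in the near bay (point at rack y = 65) or in the far bay (rack y = 220); one of the three pans is in the far bay. Point: centre, 8 above its underside
- pan1_mid (a point): Loaded shorter pan (150 x 145, rim 16 high, with bread to 47 high) resting loose on the middle rails, in the near bay (point at rack y = 65) or in the far bay (rack y = 220); one of the three pans is in the far bay. Point: centre, 8 above its underside
- pan2_mid (a point): Loaded shorter pan (150 x 145, rim 16 high, with bread to 47 high) resting loose on the top rails, in the near bay (point at rack y = 65) or in the far bay (rack y = 220); one of the three pans is in the far bay. Point: centre, 8 above its underside
- canister_mid (a point): Bystander: white plastic jar with a steel cap, 90 mm diameter, 135 tall, standing loose; point at its centre, half-way up
- tin_mid (a point): Bystander: empty dark loaf tin, 100 x 170 x 60 tall, standing loose; point at its centre, half-way up
- bowl_mid (a point): Bystander: steel bowl, 120 mm diameter, 50 tall, standing loose; point at its centre, half-way up
- mug_mid (a point): Bystander: white mug, 76 mm diameter, 85 tall, standing loose; point at its centre, half-way up
- scraper: Bystander: spatula lying loose, 260 long along its x; origin under its middle
Not all that is in view belongs to the job. Leave any turquoise look-alike of the part that bears pan2_mid alone.

How it is judged:
By the outcome, as a careful person would: the job done as asked, in the order asked, and still so for the second after the job is handed in, with the robot touching nothing.
It also fails if it takes over 54 s, if anything falls off the work surface, if the arm or the gripper's body presses on something with over 40 N, if the wrist force passes 120 N, or if a joint passes its speed limit or range.

ROBOT

A 6-joint arm with a two-finger parallel gripper is mounted at the origin on the work surface. World frame = base frame: x ahead of the robot, y to its left, z up, the work surface at z = 0. Lengths are in m, angles in rad, forces in N, time in s.
With the tool pointing down it reaches from about 0.375 to 0.9 m from the base axis. Payload 3.1 kg.
Tool frame: the origin (TCP) lies where the fingers leave the gripper's body, on its centre line; the fingertips stand 73 mm ahead of it and the grasp point (between the pads) lies 54 mm ahead of it; z points along the fingers, y is the line along which they close (so a half turn about z gives the same grasp; the last joint's range is limited). The gripper opens to 85 mm and grips with 20 to 120 N. Pads are 22 mm wide; open, the fingers measure 114 mm over their backs; the gripper's body (76 mm by 85 mm) begins 54 mm behind the grasp point. The pads swing forward as they close: fully open they stand 13 mm farther back than shut.
Start: joints at [-1.438, 0.527, 1.433, -0, 1.181, -0.178], TCP at [0.192, -0.595, 0.304] pointing down, gripper open.
Joint ranges: [-3.08, 3.08], [-0.75, 2.2], [0.22, 2.44], [-1.43, 4.57], [0, 2.65], [-2.85, 2.85]. Speed limits (rad/s): [2.79, 2.79, 3.14, 3.14, 3.14, 3.14].

INTERFACE

Orientations are given as a unit quaternion [x, y, z, w].
In Python, from station import manip gives the robot as it stands.
- The arm moves only by the shell command python3 -m crank 'ROWS' [FORCE]. ROWS is JSON, a list of rows, each an object with "dp": the shift along the tool's x, y, z normalised to -1 to 1, where 1 is 50 cm, a list of three; "delta_rot": the turn, a rotation vector about the tool's x, y, z normalised to -1 to 1, where 1 is 2 pi rad, a list of three; "fingers": the opening, from -1 (shut) to 1 (fully open). A call has 1 to 12 rows; each row shifts and turns the commanded pose from where the row before left it, along the tool's axes as they then stand; what a row does not reach is not made up. A row lasts 1/12 s, in which the tool goes at most 41.7 mm and 7.16 degrees, less where a joint would pass 70% of its speed; a pose out of reach is approached as far as the arm can. A call with a number of a shift or a turn outside -1 to 1 is refused whole. A call with a gripper value outside its range is refused whole. The fingers move at their own pace and stop on an object; FORCE is the grip in N (left out, the last holds). Time passes only in rows, so rows that do not move let the fingers close. It gives the time, the measured TCP pose, the force, the opening and the grip force at its end, in the units of the state.
- manip.sense(): the state, without advancing time (a new reading comes with each control period).
- manip.snapshot(name): name is "side" or "top"; returns (picture, depth): 480x640x3 uint8, red, green, blue; 480x640 float32, m along the optical axis (not along the pixel's ray), 0 where there is no reading.
- manip.camera_model(name): a dict with "fx", "fy", "cx", "cy" (pixels), "k1" (the pictures are not rectified: a ray, as slopes to the right and down, at radius r is drawn at 1 + k1 r^2 times it, then the intrinsics apply), "origin" and "attitude" of the camera in the world. Camera axes: x right, y up, looking along -z (the intrinsics and any distortion apply to the point x, -y, -z); pixel columns grow to the right and rows downward; lengths in m; the calibration is good to about 2 mm. A picture is of the moment at which its call begins. camera_model takes no time and is no camera call.
- manip.sign_off(): hands the job in; it is judged then, once.
The state is a dict: "t": time; "q": joint angles; "qd": joint speeds; "tau": joint torques, N m; "tcp_pos": TCP position; "tool_rot": TCP orientation; "force": force on the tool from outside, world axes, zero at the start; "ft_torque": the same for the moment, N m; "finger_gap": opening from 0.0 (shut) to 1.0 (fully open); "gripper_force": force on a finger pad.
Only numpy, scipy, OpenCV 4.12 (cv2) and the standard library are available. Lean on these libraries where they do the work, as an engineer would, in place of code of your own. Each camera call takes 0.05 s, during which the arm holds its last target. There are 200 camera calls.

## Working session

There is one attempt and no reset: what is moved stays moved. The work goes in short steps, Python scripts to look and compute and a shell command to move; the robot and the scene stay as the last step left them, time stands still between calls to the robot, and variables do not carry over. Pictures are saved under pics/ and viewed, at most 10 in all, crops included, and the job is handed in when it is done.

```bash
mkdir -p pics; cat > h.py <<'E'
import numpy as np,cv2
from scipy.spatial.transform import Rotation as R
from station import manip
def snap(n,f):
    p,d=manip.snapshot(n); cv2.imwrite('pics/'+f+'.png',p[:,:,::-1]); np.save('pics/'+f+'.npy',d); return p,d
def cam(n):
    c=manip.camera_model(n); a=np.array(c['attitude'],float)
    M=R.from_quat(a).as_matrix() if a.size==4 else a.reshape(3,3)
    return c,M,np.array(c['origin'])
def cloud(n,d):
    c,M,o=cam(n); K=np.array([[c['fx'],0,c['cx']],[0,c['fy'],c['cy']],[0,0,1]])
    v,u=np.mgrid[0:480,0:640]; px=np.stack([u,v],-1).reshape(-1,1,2).astype(float)
    s=cv2.undistortPoints(px,K,np.array([c['k1'],0,0,0.])).reshape(480,640,2)
    ray=np.stack([s[...,0],-s[...,1],-np.ones((480,640))],-1)
    return (ray*d[...,None])@M.T+o
def state():
    s=manip.sense(); print({k:np.round(s[k],3).tolist() for k in ['t','q','tcp_pos','tool_rot','force','finger_gap','gripper_force']}); return s
E
python3 - <<'E'
from h import *
for n in ['side','top']: snap(n,n+'0'); print(manip.camera_model(n))
state()
E
```

```text
{'fx': 488.43475738497267, 'fy': 488.43475738497267, 'cx': 316.8499793960224, 'cy': 235.650281469137, 'k1': -0.09280641017305104, 'origin': array([0.6996278 , 0.72333834, 1.0782334 ]), 'attitude': array([0.02988923, 0.3452251 , 0.93345571, 0.09266449])}
{'fx': 438.93747934067744, 'fy': 438.93747934067744, 'cx': 319.23597327617796, 'cy': 231.0845913720981, 'k1': -0.041767667412816456, 'origin': array([ 0.44365983, -0.05652896,  1.03321632]), 'attitude': array([-0.05150425,  0.04994678,  0.70742433, -0.70313829])}
{'t': 0.1, 'q': [-1.438, 0.528, 1.434, 0.0, 1.181, -0.179], 'tcp_pos': [0.192, -0.594, 0.303], 'tool_rot': [0.988, 0.155, 0.0, -0.001], 'force': [0.67, 0.528, -0.453], 'finger_gap': 1.001, 'gripper_force': 0.0}
```

View pics/side0.png

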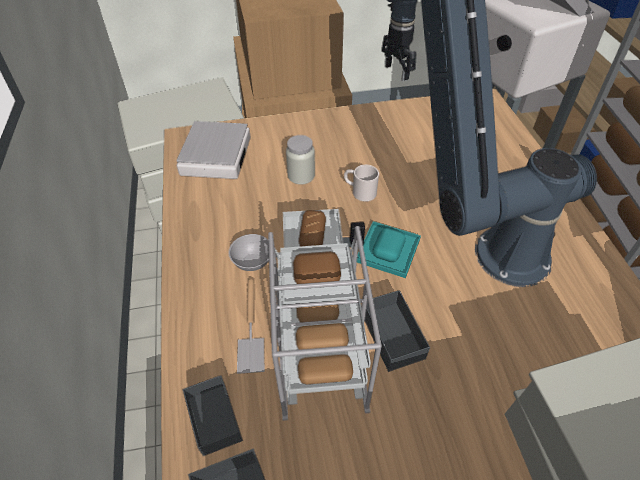

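View pics/top0.png

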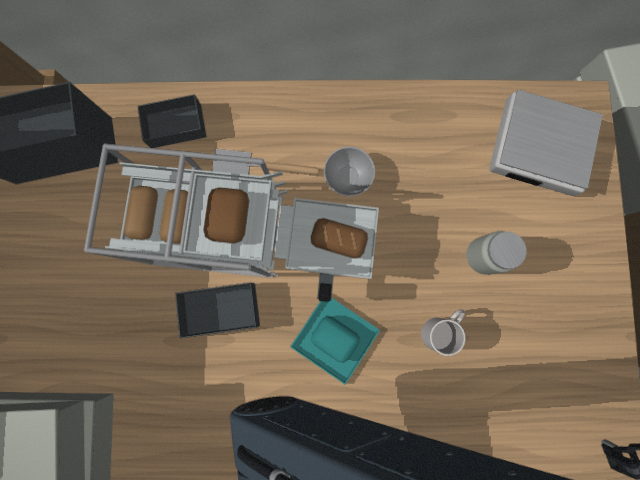

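The top view shows the rack at (185,205), its mouth facing right. The deck with sheet and loaf is at (335,238), the handle at (325,287) and the turquoise look-alike pan at (337,338). The side view looks in from the far bay, with loaves at (317,267), (319,305), (322,335) and (325,370). I'll measure these.

```bash
python3 - <<'E'
from h import *
C={n:cloud(n,np.load(f'pics/{n}0.npy')) for n in ['side','top']}
def q(n,u,v): 
    p=C[n][v-2:v+3,u-2:u+3].reshape(-1,3); return np.round(np.median(p,0),3)
for u,v in [(317,267),(319,310),(322,335),(325,370),(312,225),(357,229),(308,390),(290,320),(290,350),(325,355),(345,390),(275,236),(365,285)]: print('side',u,v,q('side',u,v))
for u,v in [(226,215),(173,215),(140,213),(340,238),(325,280),(360,215),(300,225),(125,195),(195,240),(265,205),(106,147),(88,249),(337,338)]: print('top',u,v,q('top',u,v))
a=cv2.imread('pics/side0.png')[195:425,235:420]; cv2.imwrite('pics/c1.png',cv2.resize(a,None,fx=2.6,fy=2.6,interpolation=3))
a=cv2.imread('pics/top0.png')[130:310,75:395]; cv2.imwrite('pics/c2.png',cv2.resize(a,None,fx=2.5,fy=2.5,interpolation=3))
# sheet: table pts around
P=C['top'].reshape(-1,3)
m=(P[:,1]>-.3)&(P[:,1]<.05)&(P[:,0]>.25)&(P[:,0]<.62)&(P[:,2]>.03)
h,e=np.histogram(P[m,2],bins=np.arange(.03,.35,.005)); print([(round(b,3),int(n)) for b,n in zip(e,h) if n>20])
E
```

```text
side 317 267 [0.589 0.126 0.269]
side 319 310 [0.586 0.137 0.117]
side 322 335 [0.601 0.239 0.187]
side 325 370 [0.61  0.316 0.186]
side 312 225 [ 0.559 -0.092  0.153]
side 357 229 [0.491 0.071 0.303]
side 308 390 [0.649 0.337 0.157]
side 290 320 [0.658 0.165 0.146]
side 290 350 [0.673 0.277 0.222]
side 325 355 [0.604 0.287 0.185]
side 345 390 [0.561 0.294 0.003]
side 275 236 [ 0.649 -0.206  0.002]
side 365 285 [0.509 0.208 0.301]
top 226 215 [0.585 0.11  0.266]
top 173 215 [0.579 0.193 0.302]
top 140 213 [0.605 0.3   0.185]
top 340 238 [ 0.557 -0.097  0.151]
top 325 280 [ 0.474 -0.067  0.093]
top 360 215 [ 0.612 -0.143  0.104]
top 300 225 [ 0.591 -0.014  0.104]
top 125 195 [ 0.685  0.418 -0.001]
top 195 240 [0.545 0.177 0.222]
top 265 205 [0.611 0.047 0.222]
top 106 147 [0.701 0.318 0.302]
top 88 249 [0.521 0.337 0.301]
top 337 338 [ 0.348 -0.092  0.046]
[(np.float64(0.03), 131), (np.float64(0.035), 204), (np.float64(0.04), 624), (np.float64(0.045), 511), (np.float64(0.05), 24), (np.float64(0.06), 23), (np.float64(0.065), 35), (np.float64(0.07), 67), (np.float64(0.075), 35), (np.flo
[... 185 characters left out ...]
15), 113), (np.float64(0.12), 247), (np.float64(0.13), 39), (np.float64(0.135), 137), (np.float64(0.14), 217), (np.float64(0.145), 736), (np.float64(0.15), 555), (np.float64(0.155), 152), (np.float64(0.22), 66), (np.float64(0.225), 27), (np.float64(0.23), 76), (np.float64(0.235), 42), (np.float64(0.255), 23), (np.float64(0.26), 29), (np.float64(0.27), 25), (np.float64(0.275), 26), (np.float64(0.28), 46), (np.float64(0.285), 45), (np.float64(0.29), 38), (np.float64(0.295), 53), (np.float64(0.3), 65), (np.float64(0.305), 59), (np.float64(0.31), 55), (np.float64(0.315), 64), (np.float64(0.32), 86), (np.float64(0.325), 59), (np.float64(0.33), 54), (np.float64(0.335), 53), (np.float64(0.34), 58)]
```

View pics/c1.png

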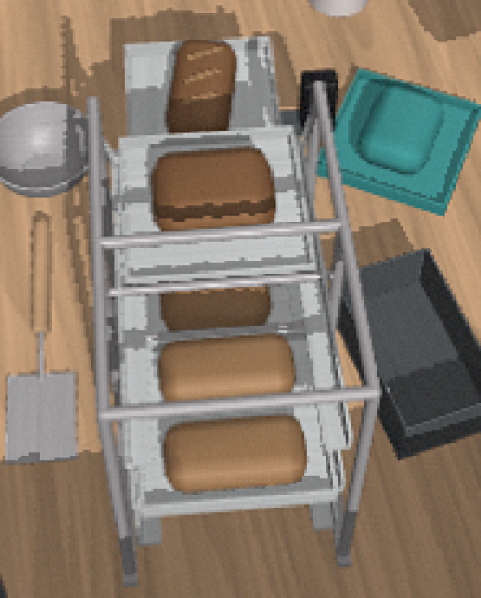

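View pics/c2.png

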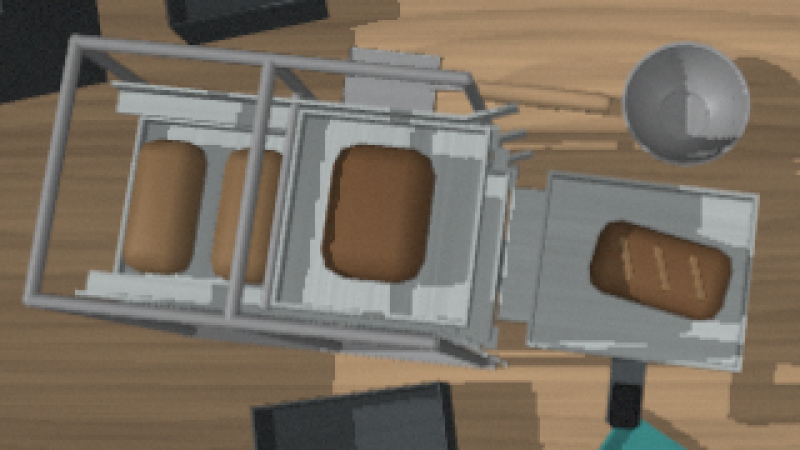

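Pans found: top rails carry a pan in the near bay (bread top 0.269), as do the lowest rails (0.117). The two light loaves sit at middle height in the far bay (0.186). So the middle near pair (top 0.145) is the empty one, and the turquoise pan on the bench is the look-alike. Next I'll measure the rack axes, handle and sheet.

```bash
cat > meas.py <<'E'
from h import *
def minr(P,n):
    r=cv2.minAreaRect((P[:,:2]*1000).astype(np.float32)); print(n,len(P),np.round(r[0],1),np.round(r[1],1),round(r[2],1),np.round(cv2.boxPoints(r)).tolist())
def near(P,k=3):
    from scipy.spatial import cKDTree
    t=cKDTree(P); return P[np.array([len(x) for x in t.query_ball_point(P,.008)])>k]
def black(p): p=p.astype(int); return (p.max(-1)<45)
E
python3 - <<'E'
from meas import *
for n in ['side','top']:
    d=np.load(f'pics/{n}0.npy'); C=cloud(n,d); im=cv2.imread(f'pics/{n}0.png')
    ok=d>0; x,y,z=C[...,0],C[...,1],C[...,2]
    m=ok&(z>.292)&(z<.312)&(y>.02)&(y<.4)&(x>.4)&(x<.75); minr(near(C[m]),n+' topbars')
    m=ok&(z>.095)&(z<.127)&(y>-.25)&(y<.03)&(x>.47)&(x<.7); P=near(C[m],5);minr(P,n+' sheet+deck')
    m=ok&(z>.114)&(z<.127)&(y>-.25)&(y<.03)&(x>.45)&(x<.7); minr(near(C[m],2),n+' rim')
    m=ok&(z>.130)&(z<.16)&(y>-.25)&(y<.03)&(x>.5)&(x<.7);minr(near(C[m]),n+' loaf')
    m=ok&(z>.120)&(z<.17)&(y>-.2)&(y<.03)&(x>.38)&(x<.48)&(im.max(-1)<70);P=near(C[m]);minr(P,n+' handle'); print(np.percentile(P[:,2],[5,50,95]))
    m=ok&(z>.140)&(z<.155)&(y>-.02)&(y<.05)&(x>.45)&(x<.72)
    m=ok&(abs(z-.102)<.006)&(y>-.25)&(y<.03)&(x>.47)&(x<.7); print(np.median(z[m]))
E
```

```text
side topbars 2280 [596.7 193.3] [288.2 194.4] 83.9 [[485.0, 60.0], [678.0, 40.0], [709.0, 326.0], [515.0, 347.0]]
side sheet+deck 1148 [ 546.9 -115.9] [117.6 167.8] 81.5 [[455.0, -162.0], [621.0, -186.0], [639.0, -70.0], [473.0, -45.0]]
side rim 226 [ 542.5 -112.3] [121.9 180. ] 83.2 [[446.0, -162.0], [625.0, -184.0], [639.0, -63.0], [460.0, -41.0]]
side loaf 820 [559.7 -93.6] [116.5  61.6] 72.7 [[513.0, -140.0], [572.0, -158.0], [606.0, -47.0], [548.0, -29.0]]
side handle 143 [448.2 -64.4] [26.7 36.2] 83.5 [[429.0, -76.0], [465.0, -80.0], [468.0, -53.0], [432.0, -49.0]]
[0.12821356 0.15587512 0.16162823]
0.10625341670830601
top topbars 3112 [597.4 193.9] [290.6 194. ] 83.4 [[484.0, 61.0], [677.0, 38.0], [710.0, 327.0], [518.0, 349.0]]
top sheet+deck 5030 [556.  -66.4] [210.6 165. ] 83.0 [[461.0, -161.0], [625.0, -181.0], [651.0, 28.0], [487.0, 48.0]]
top rim 565 [561.4 -82. ] [180.5 150.8] 82.8 [[475.0, -162.0], [625.0, -181.0], [648.0, -2.0], [498.0, 17.0]]
top loaf 1613 [585.5 -51. ] [221.7  79.1] 59.0 [[495.0, -126.0], [562.0, -166.0], [677.0, 24.0], [609.0, 64.0]]
top handle 204 [448.3 -65.3] [23.3 34.7] 83.6 [[430.0, -75.0], [464.0, -79.0], [467.0, -56.0], [432.0, -52.0]]
[0.15308315 0.15572304 0.15835454]
0.10389770117381958
```

Rack yaw is about -6.4° with origin at (0.581, 0.0515). The handle centre is (0.4475, -0.0645) with its top at 0.156. The sheet centre is at rack (-5, -135), squared, and the deck must rise about 46 mm. I'll turn the tool square to the rack first, then go above the handle.

```bash
python3 -m crank '[{"dp":[0,0,0],"delta_rot":[0,0,0.0168],"fingers":1},{"dp":[0,0,0],"delta_rot":[0,0,0.0168],"fingers":1},{"dp":[0,0,0],"delta_rot":[0,0,0.0168],"fingers":1},{"dp":[0,0,0],"delta_rot":[0,0,0.0168],"fingers":1},{"dp":[0.0243,-0.0695,0],"delta_rot":[0,0,0],"fingers":1},{"dp":[0.0243,-0.0695,0],"delta_rot":[0,0,0],"fingers":1},{"dp":[0.0243,-0.0695,0],"delta_rot":[0,0,0],"fingers":1},{"dp":[0.0243,-0.0695,0],"delta_rot":[0,0,0],"fingers":1},{"dp":[0.0243,-0.0695,0],"delta_rot":[0,0,0],"fingers":1},{"dp":[0.0243,-0.0695,0],"delta_rot":[0,0,0],"fingers":1},{"dp":[0.0243,-0.0695,0],"delta_rot":[0,0,0],"fingers":1},{"dp":[0.0243,-0.0695,0],"delta_rot":[0,0,0],"fingers":1}]'
cat >> h.py <<'E'
X=np.array([.9938,-.1115,0]);Y=np.array([.1115,.9938,0]);O=np.array([.581,.0515,0])
def go(tx,ty,tz):
    "remaining shift, tool axes normalised, to a world TCP goal"
    s=state(); Rt=R.from_quat(s['tool_rot']); d=Rt.inv().apply(np.array([tx,ty,tz])-s['tcp_pos'])
    print('tool dp/0.5',np.round(d/.5,4)); 
    G=np.stack([X,-Y,[0,0,-1]],1); print('rot err/2pi',np.round((Rt.inv()*R.from_matrix(G)).as_rotvec()/2/np.pi,4)); r=np.array(s['tcp_pos'])-O; print('rack',np.round([r@X,r@Y,r[2]],4))
E
python3 -c "
from h import *
go(.4475,-.0645,.303)"
```

```text
t: 1.1
tcp_pos: [0.3193, -0.3274, 0.3037]
tool_rot: [0.998, -0.055, -0.0, -0.0]
force: [0.1, -1.4, 0.2]
finger_gap: 0.998
gripper_force: 0.0
{'t': 1.1, 'q': [-1.043, 0.303, 1.838, 0.0, 1.001, 0.639], 'tcp_pos': [0.319, -0.327, 0.304], 'tool_rot': [0.998, -0.055, -0.0, -0.0], 'force': [0.052, -1.409, 0.218], 'finger_gap': 0.998, 'gripper_force': 0.0}
tool dp/0.5 [ 0.1966 -0.5509  0.0017]
rot err/2pi [-0.0001  0.      0.0001]
rack [-0.2179 -0.4057  0.3037]
```

```bash
python3 -m crank '[{"dp":[0.0246,-0.0689,0],"delta_rot":[0,0,0],"fingers":1},{"dp":[0.0246,-0.0689,0],"delta_rot":[0,0,0],"fingers":1},{"dp":[0.0246,-0.0689,0],"delta_rot":[0,0,0],"fingers":1},{"dp":[0.0246,-0.0689,0],"delta_rot":[0,0,0],"fingers":1},{"dp":[0.0246,-0.0689,0],"delta_rot":[0,0,0],"fingers":1},{"dp":[0.0246,-0.0689,0],"delta_rot":[0,0,0],"fingers":1},{"dp":[0.0246,-0.0689,0],"delta_rot":[0,0,0],"fingers":1},{"dp":[0.0246,-0.0689,0],"delta_rot":[0,0,0],"fingers":1},{"dp":[0,0,0],"delta_rot":[0,0,0],"fingers":1},{"dp":[0,0,0],"delta_rot":[0,0,0],"fingers":1}]'
python3 -c "
from h import *
go(.4475,-.0645,.189)
p,d=snap('side','side1'); cv2.imwrite('pics/c3.png',cv2.resize(cv2.imread('pics/side1.png')[120:300,240:440],None,fx=3,fy=3))"
```

```text
t: 1.93
tcp_pos: [0.4473, -0.0644, 0.3037]
tool_rot: [0.999, -0.053, -0.0, 0.0]
force: [0.4, -0.6, -0.6]
finger_gap: 1.0
gripper_force: 0.0
{'t': 1.933, 'q': [-0.391, 0.296, 1.85, -0.0, 0.996, 1.286], 'tcp_pos': [0.447, -0.064, 0.304], 'tool_rot': [0.999, -0.053, -0.0, 0.0], 'force': [0.441, -0.584, -0.576], 'finger_gap': 1.0, 'gripper_force': 0.0}
tool dp/0.5 [5.000e-04 1.000e-04 2.294e-01]
rot err/2pi [0.     0.0001 0.001 ]
rack [-0.1199 -0.1301  0.3037]
```

View pics/c3.png

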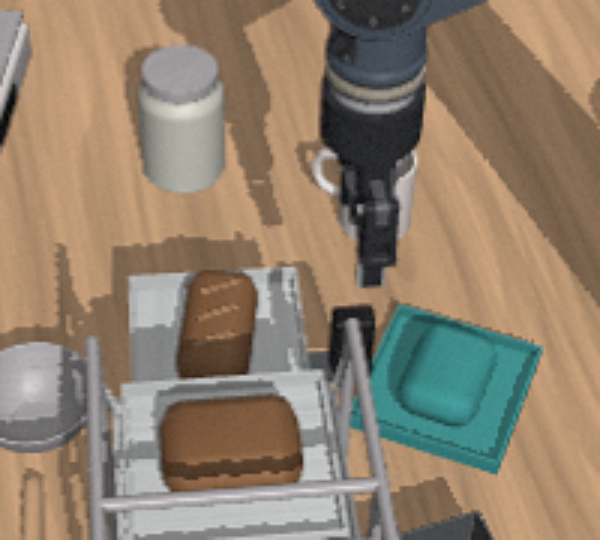

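The gripper is above the handle (crop (350,330)), with the fingers straddling it fore and aft. I'll descend and grip.

```bash
python3 -m crank '[{"dp":[0.0005,0,0.0287],"delta_rot":[0,0,0.001],"fingers":1},{"dp":[0,0,0.0287],"delta_rot":[0,0,0],"fingers":1},{"dp":[0,0,0.0287],"delta_rot":[0,0,0],"fingers":1},{"dp":[0,0,0.0287],"delta_rot":[0,0,0],"fingers":1},{"dp":[0,0,0.0287],"delta_rot":[0,0,0],"fingers":1},{"dp":[0,0,0.0287],"delta_rot":[0,0,0],"fingers":1},{"dp":[0,0,0.0287],"delta_rot":[0,0,0],"fingers":1},{"dp":[0,0,0.0287],"delta_rot":[0,0,0],"fingers":1},{"dp":[0,0,0],"delta_rot":[0,0,0],"fingers":1}]' && python3 -m crank '[{"dp":[0,0,0],"delta_rot":[0,0,0],"fingers":-1},{"dp":[0,0,0],"delta_rot":[0,0,0],"fingers":-1},{"dp":[0,0,0],"delta_rot":[0,0,0],"fingers":-1},{"dp":[0,0,0],"delta_rot":[0,0,0],"fingers":-1},{"dp":[0,0,0],"delta_rot":[0,0,0],"fingers":-1},{"dp":[0,0,0],"delta_rot":[0,0,0],"fingers":-1},{"dp":[0,0,0],"delta_rot":[0,0,0],"fingers":-1},{"dp":[0,0,0],"delta_rot":[0,0,0],"fingers":-1},{"dp":[0,0,0],"delta_rot":[0,0,0],"fingers":-1},{"dp":[0,0,0],"delta_rot":[0,0,0],"fingers":-1}]' 50
```

```text
t: 2.73
tcp_pos: [0.4457, -0.0675, 0.1871]
tool_rot: [0.998, -0.06, -0.003, -0.001]
force: [0.1, -0.2, 0.1]
finger_gap: 1.002
gripper_force: 0.0
t: 3.57
tcp_pos: [0.4478, -0.0654, 0.1897]
tool_rot: [0.998, -0.058, 0.001, -0.0]
force: [2.1, 4.8, 3.8]
finger_gap: 0.276
gripper_force: 51.5
```

```bash
python3 -m crank '[{"dp":[0,0,-0.004],"delta_rot":[0,0,0],"fingers":-1},{"dp":[0,0,-0.008],"delta_rot":[0,0,0],"fingers":-1},{"dp":[0,0,-0.01],"delta_rot":[0,0,0],"fingers":-1},{"dp":[0,0,-0.012],"delta_rot":[0,0,0],"fingers":-1},{"dp":[0,0,-0.012],"delta_rot":[0,0,0],"fingers":-1},{"dp":[0,0,-0.012],"delta_rot":[0,0,0],"fingers":-1},{"dp":[0,0,-0.012],"delta_rot":[0,0,0],"fingers":-1},{"dp":[0,0,-0.01],"delta_rot":[0,0,0],"fingers":-1},{"dp":[0,0,-0.008],"delta_rot":[0,0,0],"fingers":-1},{"dp":[0,0,-0.004],"delta_rot":[0,0,0],"fingers":-1},{"dp":[0,0,0],"delta_rot":[0,0,0],"fingers":-1},{"dp":[0,0,0],"delta_rot":[0,0,0],"fingers":-1}]'
cat > deck.py <<'E'
from meas import *
import sys
f=sys.argv[1]
for n in ['side','top']:
    p,d=snap(n,f+n); C=cloud(n,d); ok=d>0; x,y,z=C[...,0],C[...,1],C[...,2]
    r=C-O; rx=r@X; ry=r@Y
    m=ok&(abs(rx)<.1)&(ry>-.24)&(ry<.09)&(z>.125)&(z<.175)
    h,e=np.histogram(z[m],bins=np.arange(.125,.176,.002)); print(n,[(round(b*1000),int(k)) for b,k in zip(e,h) if k>15])
    m=ok&(abs(rx)<.09)&(ry>-.035)&(ry<.07)&(z>.134)&(z<.155); 
    m=ok&(abs(rx)<.09)&(ry>-.235)&(ry<.0)&(z>.161)&(z<.171)
    P=np.stack([rx[m],ry[m],z[m]],-1); P=near(P,2) if len(P) else P
    if len(P)>5: minr(P,n+' rim rack frame'); print('rim z',np.median(P[:,2]))
    m=ok&(abs(abs(rx)-.071)<.006)&(ry>.0)&(ry<.13)&(z>.135)&(z<.152); print('ledge z',m.sum(),np.median(z[m]) if m.any() else '')
state()
E
python3 deck.py a
```

```text
t: 4.57
tcp_pos: [0.4478, -0.0654, 0.2347]
tool_rot: [0.998, -0.058, 0.0, -0.001]
force: [3.6, 4.1, -7.1]
finger_gap: 0.277
gripper_force: 50.6
side [(139, 32), (141, 20), (147, 105), (149, 419), (151, 655), (153, 292), (155, 87), (157, 29), (159, 31), (161, 28), (163, 28), (165, 52), (167, 92), (169, 77), (171, 38), (173, 19)]
side rim rack frame 257 [  -4.9 -148.3] [159.3 150.3] 89.5 [[-81.0, -227.0], [70.0, -229.0], [71.0, -69.0], [-79.0, -68.0]]
rim z 0.16769458791629321
ledge z 40 0.14669832338615474
top [(137, 25), (139, 41), (141, 75), (143, 247), (145, 732), (147, 1644), (149, 1290), (151, 289), (153, 55), (155, 26), (157, 54), (159, 48), (161, 58), (163, 122), (165, 187), (167, 85)]
top rim rack frame 444 [   3.7 -118.6] [213.1 166.3] 89.2 [[-81.0, -224.0], [85.0, -226.0], [88.0, -13.0], [-78.0, -11.0]]
rim z 0.16561138869924236
ledge z 4 0.14293512021955612
{'t': 4.667, 'q': [-0.394, 0.413, 1.925, 0.002, 0.803, 1.292], 'tcp_pos': [0.448, -0.065, 0.235], 'tool_rot': [0.998, -0.058, 0.001, -0.001], 'force': [3.76, 3.237, -6.415], 'finger_gap': 0.275, 'gripper_force': 50.628}
```

Deck raised 45 mm. The sheet underside is about 1.5 mm above the ledges, and the sheet is unmoved. I'll let go, rise clear, and check from the earlier cloud where the open fingertips are.

```bash
python3 -m crank '[{"dp":[0,0,0],"delta_rot":[0,0,0],"fingers":1},{"dp":[0,0,0],"delta_rot":[0,0,0],"fingers":1},{"dp":[0,0,0],"delta_rot":[0,0,0],"fingers":1},{"dp":[0,0,0],"delta_rot":[0,0,0],"fingers":1},{"dp":[0,0,0],"delta_rot":[0,0,0],"fingers":1},{"dp":[0,0,0],"delta_rot":[0,0,0],"fingers":1},{"dp":[0,0,0],"delta_rot":[0,0,0],"fingers":1},{"dp":[0,0,-0.02],"delta_rot":[0,0,0],"fingers":1},{"dp":[0,0,-0.04],"delta_rot":[0,0,0],"fingers":1},{"dp":[0,0,-0.05],"delta_rot":[0,0,0],"fingers":1},{"dp":[0,0,-0.06],"delta_rot":[0,0,0],"fingers":1},{"dp":[0,0,-0.04],"delta_rot":[0,0,0],"fingers":1}]'
python3 - <<'E'
from h import *
d=np.load('pics/side1.npy'); C=cloud('side',d); r=C-np.array([.4473,-.0644,.3037]); 
m=(d>0)&(abs(r[...,0])<.03)&(abs(r@Y)<.075)&(r[...,2]>-.1)&(r[...,2]<.02)
for lo in range(-10,2): 
    k=m&(r[...,2]>lo/100)&(r[...,2]<=(lo+1)/100)
    if k.sum(): print(lo*10,k.sum(),np.round(np.percentile((r@Y)[k],[2,50,98])*1000))
print(r[...,2][m].min())
E
python3 deck.py b; python3 -c "
from h import *
t=O-.004*X-.29*Y; go(t[0],t[1],.345)"
```

```text
t: 5.67
tcp_pos: [0.4478, -0.0664, 0.3423]
tool_rot: [0.998, -0.058, 0.001, 0.0]
force: [0.6, 0.9, -0.2]
finger_gap: 1.0
gripper_force: 0.0
-70 1 [46. 46. 46.]
-60 18 [-47.  47.  50.]
-50 36 [-46.  48.  57.]
-40 29 [-45.  54.  58.]
-30 11 [-51.  49.  57.]
-20 9 [-44.  51.  70.]
-10 68 [40. 69. 74.]
0 52 [-30.  48.  73.]
10 59 [17. 69. 73.]
-0.06000955964618798
side [(139, 26), (141, 20), (147, 76), (149, 408), (151, 653), (153, 337), (155, 82), (157, 29), (159, 30), (161, 30), (163, 37), (165, 41), (167, 95), (169, 78), (171, 32), (173, 18)]
side rim rack frame 266 [  -2.2 -111.8] [235.9 158.9] 85.2 [[-91.0, -223.0], [67.0, -236.0], [87.0, -1.0], [-71.0, 12.0]]
rim z 0.16774335630240855
ledge z 41 0.1458099336014237
top [(137, 22), (139, 43), (141, 71), (143, 202), (145, 628), (147, 1269), (149, 994), (151, 239), (153, 36), (155, 47), (157, 39), (159, 35), (161, 53), (163, 107), (165, 169), (167, 65), (169, 16)]
top rim rack frame 388 [   3.5 -134.8] [180.5 134.7] 88.9 [[-66.0, -224.0], [69.0, -226.0], [73.0, -46.0], [-62.0, -43.0]]
rim z 0.16556405703219684
ledge z 4 0.1422270445993209
{'t': 5.767, 'q': [-0.395, 0.24, 1.797, -0.0, 1.097, 1.293], 'tcp_pos': [0.449, -0.067, 0.343], 'tool_rot': [0.998, -0.058, 0.004, 0.001], 'force': [-0.199, 0.646, 0.265], 'finger_gap': 1.0, 'gripper_force': 0.0}
{'t': 5.767, 'q': [-0.395, 0.24, 1.797, -0.0, 1.097, 1.293], 'tcp_pos': [0.449, -0.067, 0.343], 'tool_rot': [0.998, -0.058, 0.004, 0.001], 'force': [-0.199, 0.646, 0.265], 'finger_gap': 1.0, 'gripper_force': 0.0}
tool dp/0.5 [ 0.2293  0.3143 -0.0004]
rot err/2pi [ 0.0004 -0.0013 -0.0008]
rack [-0.1179 -0.1323  0.3435]
```

The deck held after release. The open fingertips stand 60 mm ahead of the TCP. I'll move behind the sheet, turn so the fingers spread across it, and tilt 15°.

```bash
python3 -m crank '[{"dp":[0.0382,0.0524,0],"delta_rot":[0,0,0],"fingers":1},{"dp":[0.0382,0.0524,0],"delta_rot":[0,0,0],"fingers":1},{"dp":[0.0382,0.0524,0],"delta_rot":[0,0,0],"fingers":1},{"dp":[0.0382,0.0524,0],"delta_rot":[0,0,0],"fingers":1},{"dp":[0.0382,0.0524,0],"delta_rot":[0,0,0],"fingers":1},{"dp":[0.0382,0.0524,0],"delta_rot":[0,0,0],"fingers":1}]' && python3 -m crank '[{"dp":[0,0,0],"delta_rot":[0,0,-0.0192],"fingers":1},{"dp":[0,0,0],"delta_rot":[0,0,-0.0192],"fingers":1},{"dp":[0,0,0],"delta_rot":[0,0,-0.0192],"fingers":1},{"dp":[0,0,0],"delta_rot":[0,0,-0.0192],"fingers":1},{"dp":[0,0,0],"delta_rot":[0,0,-0.0192],"fingers":1},{"dp":[0,0,0],"delta_rot":[0,0,-0.0192],"fingers":1},{"dp":[0,0,0],"delta_rot":[0,0,-0.0192],"fingers":1},{"dp":[0,0,0],"delta_rot":[0,0,-0.0192],"fingers":1},{"dp":[0,0,0],"delta_rot":[0,0,-0.0192],"fingers":1},{"dp":[0,0,0],"delta_rot":[0,0,-0.0192],"fingers":1},{"dp":[0,0,0],"delta_rot":[0,0,-0.0192],"fingers":1},{"dp":[0,0,0],"delta_rot":[0,0,-0.0192],"fingers":1}]' && python3 -m crank '[{"dp":[0,0,0],"delta_rot":[0,0,-0.0192],"fingers":1},{"dp":[0,0,0],"delta_rot":[0,0.0139,0],"fingers":1},{"dp":[0,0,0],"delta_rot":[0,0.0139,0],"fingers":1},{"dp":[0,0,0],"delta_rot":[0,0.0139,0],"fingers":1},{"dp":[0,0,0],"delta_rot":[0,0,0],"fingers":1}]'
cat >> h.py <<'E'
def go2(rx,ry,rz):
    s=state(); Rt=R.from_quat(s['tool_rot']); t=O+rx*X+ry*Y+np.array([0,0,rz]); d=Rt.inv().apply(t-s['tcp_pos'])
    G=R.from_matrix(np.stack([Y,X,[0,0,-1]],1))*R.from_rotvec([0,np.radians(15),0])
    r=np.array(s['tcp_pos'])-O; print('dp',np.round(d/.5,4),'rot',np.round((Rt.inv()*G).as_rotvec()/2/np.pi,4),'rack',np.round([r@X,r@Y,r[2]],4))
E
python3 -c "
from h import *
go2(-.004,-.29,.212)"
```

```text
t: 6.27
tcp_pos: [0.543, -0.2368, 0.3386]
tool_rot: [0.998, -0.058, -0.001, -0.001]
force: [0.5, 0.5, -0.5]
finger_gap: 0.998
gripper_force: 0.0
t: 7.27
tcp_pos: [0.5424, -0.2354, 0.3385]
tool_rot: [0.785, 0.62, -0.0, -0.001]
force: [-0.5, -0.1, 0.3]
finger_gap: 1.0
gripper_force: 0.0
t: 7.68
tcp_pos: [0.5423, -0.2374, 0.338]
tool_rot: [0.743, 0.657, 0.098, -0.088]
force: [-0.1, -0.5, 0.1]
finger_gap: 0.997
gripper_force: 0.0
{'t': 7.683, 'q': [-0.687, 0.482, 1.437, 0.226, 1.374, -0.625], 'tcp_pos': [0.542, -0.237, 0.338], 'tool_rot': [0.743, 0.657, 0.098, -0.088], 'force': [-0.12, -0.512, 0.085], 'finger_gap': 0.997, 'gripper_force': 0.0}
dp [-0.0632  0.0052  0.244 ] rot [ 0.     -0.0005 -0.0017] rack [-0.0063 -0.2914  0.338 ]
```

```bash
python3 -m crank '[{"dp":[-0.0079,0.0007,0.0305],"delta_rot":[0,0,-0.0017],"fingers":1},{"dp":[-0.0079,0.0007,0.0305],"delta_rot":[0,0,0],"fingers":1},{"dp":[-0.0079,0.0007,0.0305],"delta_rot":[0,0,0],"fingers":1},{"dp":[-0.0079,0.0007,0.0305],"delta_rot":[0,0,0],"fingers":1},{"dp":[-0.0079,0.0007,0.0305],"delta_rot":[0,0,0],"fingers":1},{"dp":[-0.0079,0.0007,0.0305],"delta_rot":[0,0,0],"fingers":1},{"dp":[-0.0079,0.0007,0.0305],"delta_rot":[0,0,0],"fingers":1},{"dp":[-0.0079,0.0007,0.0305],"delta_rot":[0,0,0],"fingers":1},{"dp":[0,0,0],"delta_rot":[0,0,0],"fingers":1}]'
python3 -c "
from h import *
go2(-.004,-.255,.212)
p,d=snap('side','side2'); cv2.imwrite('pics/c4.png',cv2.resize(cv2.imread('pics/side2.png')[100:330,220:440],None,fx=2.6,fy=2.6))"
```

```text
t: 8.43
tcp_pos: [0.5443, -0.2333, 0.2104]
tool_rot: [0.738, 0.662, 0.097, -0.089]
force: [0.4, 0.7, -0.4]
finger_gap: 0.997
gripper_force: 0.0
{'t': 8.433, 'q': [-0.678, 0.637, 1.553, 0.245, 1.112, -0.696], 'tcp_pos': [0.544, -0.233, 0.21], 'tool_rot': [0.738, 0.662, 0.097, -0.089], 'force': [0.429, 0.736, -0.39], 'finger_gap': 0.997, 'gripper_force': 0.0}
dp [0.0628 0.0016 0.0137] rot [-0.0008 -0.0004  0.0004] rack [-0.0047 -0.2871  0.2104]
```

View pics/c4.png

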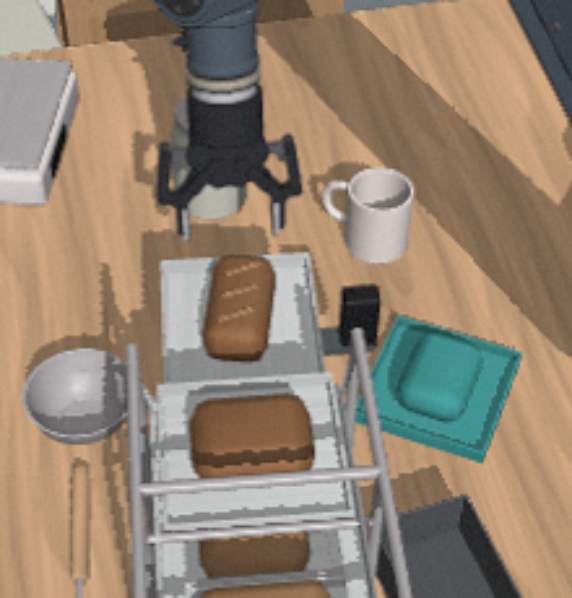

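The two open fingers stand behind the sheet's rear rim (crop (183,230) and (278,225); rim at y≈258). The loaf is centred and the way is clear. I'll push gently along the rack's y.

```bash
python3 -m crank '[{"dp":[0.0077,0,0.0021],"delta_rot":[0,0,0],"fingers":1},{"dp":[0.0077,0,0.0021],"delta_rot":[0,0,0],"fingers":1},{"dp":[0.0077,0,0.0021],"delta_rot":[0,0,0],"fingers":1},{"dp":[0.0077,0,0.0021],"delta_rot":[0,0,0],"fingers":1},{"dp":[0.0077,0,0.0021],"delta_rot":[0,0,0],"fingers":1},{"dp":[0.0077,0,0.0021],"delta_rot":[0,0,0],"fingers":1},{"dp":[0.0077,0,0.0021],"delta_rot":[0,0,0],"fingers":1},{"dp":[0.0077,0,0.0021],"delta_rot":[0,0,0],"fingers":1},{"dp":[0.0077,0,0.0021],"delta_rot":[0,0,0],"fingers":1},{"dp":[0.0077,0,0.0021],"delta_rot":[0,0,0],"fingers":1},{"dp":[0.0077,0,0.0021],"delta_rot":[0,0,0],"fingers":1},{"dp":[0.0077,0,0.0021],"delta_rot":[0,0,0],"fingers":1}]'
cat > sh.py <<'E'
from meas import *
import sys
p,d=snap('top',sys.argv[1]); C=cloud('top',d); r=C-O; rx=r@X; ry=r@Y; z=C[...,2]
m=(d>0)&(abs(rx)<.085)&(ry>-.24)&(ry<-.03)&(z>.142)&(z<.153)
P=near(np.stack([rx[m],ry[m],z[m]],-1),5); minr(P,'sheet floor+deck')
m=(d>0)&(abs(rx)<.045)&(ry>-.24)&(ry<-.01)&(z>.175)&(z<.203); P=near(np.stack([rx[m],ry[m],z[m]],-1)); 
if len(P)>5: minr(P,'loaf top')
E
python3 sh.py t3; python3 -c "
from h import *
go2(-.004,-.068,.212)"
```

```text
t: 9.48
tcp_pos: [0.5515, -0.1873, 0.2139]
tool_rot: [0.738, 0.662, 0.098, -0.086]
force: [-0.7, -1.9, 0.2]
finger_gap: 0.998
gripper_force: 0.6
sheet floor+deck 4323 [  -7.3 -121.4] [148.2 182.9] 0.3 [[-82.0, -30.0], [-81.0, -213.0], [67.0, -213.0], [66.0, -30.0]]
loaf top 1780 [  -4.5 -157.7] [ 82.4 151.5] 7.2 [[-55.0, -88.0], [-36.0, -238.0], [46.0, -228.0], [27.0, -77.0]]
{'t': 9.533, 'q': [-0.609, 0.614, 1.592, 0.263, 1.076, -0.642], 'tcp_pos': [0.551, -0.186, 0.214], 'tool_rot': [0.738, 0.662, 0.098, -0.087], 'force': [-0.851, 1.045, -0.274], 'finger_gap': 1.003, 'gripper_force': 0.0}
dp [ 0.3305 -0.0009  0.0928] rot [ 0.0002 -0.0001  0.0006] rack [-0.003  -0.2396  0.2139]
```

```bash
python3 -m crank '[{"dp":[0.0097,0,0.0026],"delta_rot":[0,0,0],"fingers":1},{"dp":[0.0097,0,0.0026],"delta_rot":[0,0,0],"fingers":1},{"dp":[0.0097,0,0.0026],"delta_rot":[0,0,0],"fingers":1},{"dp":[0.0097,0,0.0026],"delta_rot":[0,0,0],"fingers":1},{"dp":[0.0097,0,0.0026],"delta_rot":[0,0,0],"fingers":1},{"dp":[0.0097,0,0.0026],"delta_rot":[0,0,0],"fingers":1},{"dp":[0.0097,0,0.0026],"delta_rot":[0,0,0],"fingers":1},{"dp":[0.0097,0,0.0026],"delta_rot":[0,0,0],"fingers":1},{"dp":[0.0097,0,0.0026],"delta_rot":[0,0,0],"fingers":1},{"dp":[0.0097,0,0.0026],"delta_rot":[0,0,0],"fingers":1}]'
python3 sh.py t4; python3 -c "
from h import *
go2(-.004,-.068,.212)
p,d=snap('side','side4'); a=cv2.imread('pics/side4.png')[150:330,220:420]; b=cv2.imread('pics/t4.png')[130:310,195:395]; cv2.imwrite('pics/c5.png',cv2.resize(np.hstack([a,b]),None,fx=2,fy=2))"
```

```text
t: 10.37
tcp_pos: [0.5584, -0.1399, 0.2142]
tool_rot: [0.738, 0.663, 0.097, -0.082]
force: [-0.0, -16.0, 0.5]
finger_gap: 1.0
gripper_force: 7.7
sheet floor+deck 2957 [  -4.5 -106. ] [147.7 152.8] 0.6 [[-79.0, -30.0], [-77.0, -183.0], [70.0, -182.0], [69.0, -29.0]]
loaf top 1764 [  -2.7 -108.1] [ 80.7 147.8] 5.6 [[-50.0, -38.0], [-36.0, -186.0], [45.0, -178.0], [30.0, -31.0]]
{'t': 10.417, 'q': [-0.531, 0.599, 1.625, 0.277, 1.037, -0.58], 'tcp_pos': [0.558, -0.138, 0.214], 'tool_rot': [0.738, 0.663, 0.098, -0.084], 'force': [0.39, -0.386, 0.227], 'finger_gap': 1.002, 'gripper_force': 0.623}
dp [ 0.2366 -0.0038  0.0675] rot [0.0008 0.0006 0.0008] rack [-0.0017 -0.191   0.2144]
```

View pics/c5.png

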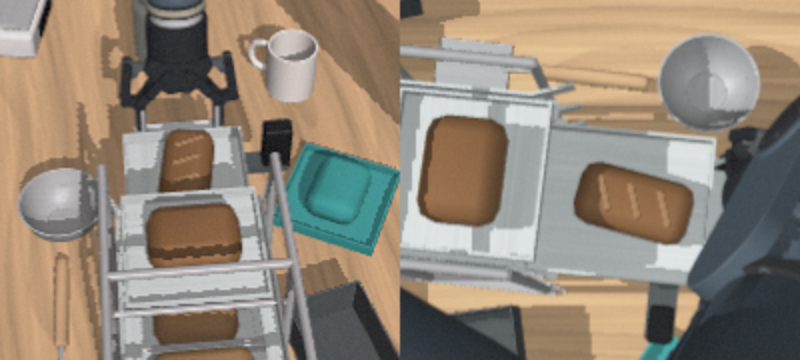

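The sheet's front is entering the middle rails under the upper pan, and the loaf is steady. A brief 16 N at the flare has relaxed. I'll continue slowly.

```bash
python3 -m crank '[{"dp":[0.0077,0,0.0021],"delta_rot":[0,0,0],"fingers":1},{"dp":[0.0077,0,0.0021],"delta_rot":[0,0,0],"fingers":1},{"dp":[0.0077,0,0.0021],"delta_rot":[0,0,0],"fingers":1},{"dp":[0.0077,0,0.0021],"delta_rot":[0,0,0],"fingers":1},{"dp":[0.0077,0,0.0021],"delta_rot":[0,0,0],"fingers":1}]'
python3 sh.py t5; python3 -c "
from h import *
go2(-.004,-.068,.212)"
```

```text
t: 10.88
tcp_pos: [0.559, -0.117, 0.2138]
tool_rot: [0.738, 0.662, 0.098, -0.086]
force: [0.8, -2.6, 0.7]
finger_gap: 0.998
gripper_force: 0.7
sheet floor+deck 2361 [ -5.  -93.3] [126.2 147.9] 89.9 [[-79.0, -156.0], [69.0, -156.0], [69.0, -30.0], [-79.0, -30.0]]
loaf top 1769 [ -2.7 -84.3] [ 81.3 147.8] 6.0 [[-51.0, -15.0], [-35.0, -162.0], [45.0, -154.0], [30.0, -7.0]]
{'t': 10.933, 'q': [-0.498, 0.595, 1.639, 0.286, 1.027, -0.554], 'tcp_pos': [0.559, -0.116, 0.214], 'tool_rot': [0.738, 0.662, 0.098, -0.087], 'force': [0.199, 0.139, -0.169], 'finger_gap': 1.002, 'gripper_force': 0.0}
dp [ 0.1941 -0.0004  0.056 ] rot [ 0.0001 -0.0002  0.0006] rack [-0.0034 -0.169   0.2138]
```

```bash
python3 -m crank '[{"dp":[0.0097,0,0.0026],"delta_rot":[0,0,0],"fingers":1},{"dp":[0.0097,0,0.0026],"delta_rot":[0,0,0],"fingers":1},{"dp":[0.0097,0,0.0026],"delta_rot":[0,0,0],"fingers":1},{"dp":[0.0097,0,0.0026],"delta_rot":[0,0,0],"fingers":1},{"dp":[0.0097,0,0.0026],"delta_rot":[0,0,0],"fingers":1},{"dp":[0.0097,0,0.0026],"delta_rot":[0,0,0],"fingers":1},{"dp":[0.0097,0,0.0026],"delta_rot":[0,0,0],"fingers":1},{"dp":[0.0097,0,0.0026],"delta_rot":[0,0,0],"fingers":1}]'
python3 sh.py t6; python3 -c "
from h import *
go2(-.004,-.068,.212)
p,d=snap('side','side6'); a=cv2.imread('pics/side6.png')[120:340,200:420]; b=cv2.imread('pics/t6.png')[110:330,175:395]; cv2.imwrite('pics/c6.png',cv2.resize(np.hstack([a,b]),None,fx=1.8,fy=1.8))"
```

```text
t: 11.6
tcp_pos: [0.5633, -0.0771, 0.2138]
tool_rot: [0.738, 0.662, 0.098, -0.086]
force: [-1.0, -1.1, 0.2]
finger_gap: 0.996
gripper_force: 0.6
sheet floor+deck 1386 [  -4.5 -115.2] [147.7 170.8] 0.4 [[-79.0, -30.0], [-78.0, -201.0], [70.0, -200.0], [69.0, -29.0]]
loaf top 1221 [ -1.9 -62.1] [ 77.7 111.9] 8.4 [[-48.0, -12.0], [-32.0, -123.0], [45.0, -112.0], [28.0, -1.0]]
{'t': 11.65, 'q': [-0.431, 0.588, 1.655, 0.298, 1.002, -0.498], 'tcp_pos': [0.563, -0.076, 0.214], 'tool_rot': [0.738, 0.662, 0.098, -0.087], 'force': [0.676, 1.041, 0.174], 'finger_gap': 0.997, 'gripper_force': 0.0}
dp [ 0.1163 -0.0005  0.0351] rot [ 0.0001 -0.0002  0.0006] rack [-0.0035 -0.1287  0.2138]
```

View pics/c6.png

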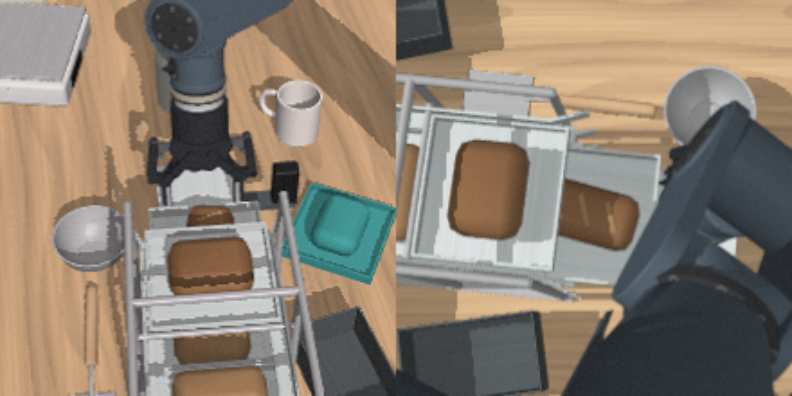

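The sheet is sliding straight in and the loaf is still on it. The fingers are at the rear rim (left crop (155,200) and (250,200)), clear of the handle. Continuing.

```bash
python3 -m crank '[{"dp":[0.0097,0,0.0026],"delta_rot":[0,0,0],"fingers":1},{"dp":[0.0097,0,0.0026],"delta_rot":[0,0,0],"fingers":1},{"dp":[0.0097,0,0.0026],"delta_rot":[0,0,0],"fingers":1},{"dp":[0.0097,0,0.0026],"delta_rot":[0,0,0],"fingers":1},{"dp":[0.0097,0,0.0026],"delta_rot":[0,0,0],"fingers":1},{"dp":[0.0097,0,0.0026],"delta_rot":[0,0,0],"fingers":1},{"dp":[0.0097,0,0.0026],"delta_rot":[0,0,0],"fingers":1},{"dp":[0.0097,0,0.0026],"delta_rot":[0,0,0],"fingers":1},{"dp":[0.0077,0,0.0021],"delta_rot":[0,0,0],"fingers":1}]' && python3 -m crank '[{"dp":[0.0058,0,0.0016],"delta_rot":[0,0,0],"fingers":1},{"dp":[0.0058,0,0.0016],"delta_rot":[0,0,0],"fingers":1},{"dp":[0.0058,0,0.0016],"delta_rot":[0,0,0],"fingers":1}]'
python3 -c "
from h import *
go2(-.004,-.068,.212)"
```

```text
t: 12.45
tcp_pos: [0.5681, -0.033, 0.2138]
tool_rot: [0.738, 0.662, 0.098, -0.086]
force: [0.2, -1.3, -0.4]
finger_gap: 0.995
gripper_force: 0.6
t: 12.7
tcp_pos: [0.5691, -0.0245, 0.2137]
tool_rot: [0.738, 0.662, 0.098, -0.086]
force: [0.2, -1.1, -0.2]
finger_gap: 1.0
gripper_force: 0.5
{'t': 12.7, 'q': [-0.342, 0.584, 1.666, 0.31, 0.974, -0.419], 'tcp_pos': [0.569, -0.025, 0.214], 'tool_rot': [0.738, 0.662, 0.098, -0.086], 'force': [0.248, -1.062, -0.209], 'finger_gap': 1.0, 'gripper_force': 0.539}
dp [ 0.0163 -0.0013  0.0079] rot [ 0.0003 -0.      0.0006] rack [-0.0033 -0.0769  0.2137]
```

```bash
python3 -m crank '[{"dp":[0.0039,0,0.001],"delta_rot":[0,0,0],"fingers":1},{"dp":[0.0039,0,0.001],"delta_rot":[0,0,0],"fingers":1},{"dp":[0.0039,0,0.001],"delta_rot":[0,0,0],"fingers":1},{"dp":[0,0,0],"delta_rot":[0,0,0],"fingers":1}]'; python3 -m crank '[{"dp":[0.0039,0,0.001],"delta_rot":[0,0,0],"fingers":1},{"dp":[0,0,0],"delta_rot":[0,0,0],"fingers":1}]'
python3 -c "
from h import *
go2(-.004,-.068,.212)"
```

```text
t: 13.03
tcp_pos: [0.5697, -0.0183, 0.2139]
tool_rot: [0.738, 0.662, 0.098, -0.086]
force: [0.7, -0.1, -0.1]
finger_gap: 0.997
gripper_force: 0.0
t: 13.2
tcp_pos: [0.57, -0.0165, 0.2139]
tool_rot: [0.738, 0.662, 0.098, -0.086]
force: [0.3, -0.5, -0.1]
finger_gap: 0.999
gripper_force: 0.1
{'t': 13.2, 'q': [-0.328, 0.583, 1.666, 0.312, 0.971, -0.407], 'tcp_pos': [0.57, -0.017, 0.214], 'tool_rot': [0.738, 0.662, 0.098, -0.086], 'force': [0.28, -0.518, -0.124], 'finger_gap': 0.999, 'gripper_force': 0.103}
dp [ 0.0006 -0.0014  0.0041] rot [ 0.0003 -0.0001  0.0005] rack [-0.0033 -0.0688  0.2139]
```

Now 1 to 2 mm at a time until the stop is felt.

```bash
for i in 1; do python3 -m crank '[{"dp":[0.0039,0,0.001],"delta_rot":[0,0,0],"fingers":1},{"dp":[0,0,0],"delta_rot":[0,0,0],"fingers":1}]' | sed -n '2p;4p;6p'; done; python3 -m crank '[{"dp":[0.0039,0,0.001],"delta_rot":[0,0,0],"fingers":1},{"dp":[0,0,0],"delta_rot":[0,0,0],"fingers":1}]' | sed -n '2p;4p;6p'
```

```text
tcp_pos: [0.5703, -0.0152, 0.2139]
force: [-0.8, -2.9, 0.5]
gripper_force: 1.5
tcp_pos: [0.5705, -0.0148, 0.2139]
force: [-3.4, -7.8, 1.5]
gripper_force: 4.5
```

```bash
python3 -m crank '[{"dp":[0.0039,0,0.001],"delta_rot":[0,0,0],"fingers":1},{"dp":[0,0,0],"delta_rot":[0,0,0],"fingers":1},{"dp":[0,0,0],"delta_rot":[0,0,0],"fingers":1}]' | sed -n '2p;4p;6p'; python3 -c "
from h import *
go2(-.004,-.068,.212)"
```

```text
tcp_pos: [0.5706, -0.0145, 0.214]
force: [-3.7, -13.5, 2.9]
gripper_force: 7.2
{'t': 13.783, 'q': [-0.321, 0.582, 1.666, 0.304, 0.967, -0.397], 'tcp_pos': [0.571, -0.015, 0.214], 'tool_rot': [0.738, 0.663, 0.096, -0.083], 'force': [-3.742, -13.482, 2.9], 'finger_gap': 1.001, 'gripper_force': 7.163}
dp [-0.0034 -0.002   0.0032] rot [0.0005 0.0012 0.0008] rack [-0.003  -0.0668  0.214 ]
```

The stop is felt: 13 N with almost no further motion, and TCP rack y -67 as expected. I'll back off, rise and look.

```bash
python3 -m crank '[{"dp":[-0.008,0,-0.0021],"delta_rot":[0,0,0],"fingers":1},{"dp":[-0.015,0,-0.004],"delta_rot":[0,0,0],"fingers":1},{"dp":[-0.03,0,-0.008],"delta_rot":[0,0,0],"fingers":1},{"dp":[-0.05,0,-0.0134],"delta_rot":[0,0,0],"fingers":1},{"dp":[-0.05,0,-0.0134],"delta_rot":[0,0,0],"fingers":1},{"dp":[-0.05,0,-0.0134],"delta_rot":[0,0,0],"fingers":1},{"dp":[-0.05,0,-0.0134],"delta_rot":[0,0,0],"fingers":1},{"dp":[0.013,0,-0.0483],"delta_rot":[0,0,0],"fingers":1},{"dp":[0.013,0,-0.0483],"delta_rot":[0,0,0],"fingers":1},{"dp":[0.013,0,-0.0483],"delta_rot":[0,0,0],"fingers":1},{"dp":[0.013,0,-0.0483],"delta_rot":[0,0,0],"fingers":1},{"dp":[0,0,0],"delta_rot":[0,0,0],"fingers":1}]'
python3 - <<'E'
from meas import *
for n in ['side','top']:
    p,d=snap(n,'end'+n); C=cloud(n,d); r=C-O; rx=r@X; ry=r@Y; z=C[...,2]
    for nm,a in [('rear rim',(-.055,-.03,.152,.176)),('deck',(-.19,-.06,.135,.155)),('floor',(-.038,-.01,.143,.156))]:
        m=(d>0)&(abs(rx)<.07)&(ry>a[0])&(ry<a[1])&(z>a[2])&(z<a[3])
        if m.sum()>5:
            print(n,nm,m.sum(),'y pct',np.round(np.percentile(ry[m],[2,50,98])*1000),'x',np.round(np.percentile(rx[m],[2,98])*1000),'z',np.round(np.median(z[m])*1000,1))
            for s in (-1,1):
                k=m&(rx*s>.03); print('  side',s,np.round(np.median(z[k])*1000,1) if k.any() else '',np.round(np.percentile(ry[k],5)*1000,1) if k.any() else '')
a=cv2.imread('pics/endside.png')[120:340,200:420]; b=cv2.imread('pics/endtop.png')[110:330,175:395]; cv2.imwrite('pics/c7.png',cv2.resize(np.hstack([a,b]),None,fx=1.8,fy=1.8))
E
```

```text
t: 14.78
tcp_pos: [0.5583, -0.1415, 0.3189]
tool_rot: [0.738, 0.662, 0.1, -0.082]
force: [0.1, -0.3, 0.3]
finger_gap: 1.0
gripper_force: 0.0
side deck 1493 y pct [-187. -134.  -85.] x [-62.  56.] z 148.8
  side -1 148.6 -184.0
  side 1 148.9 -184.2
top rear rim 169 y pct [-43. -41. -32.] x [-67.  69.] z 165.4
  side -1 166.1 -42.9
  side 1 165.2 -42.5
top deck 3450 y pct [-185. -122.  -63.] x [-59.  56.] z 145.9
  side -1 145.7 -162.6
  side 1 146.0 -183.8
top floor 771 y pct [-37. -26. -11.] x [-68.  68.] z 149.1
  side -1 149.1 -36.5
  side 1 149.1 -36.2
```

View pics/c7.png

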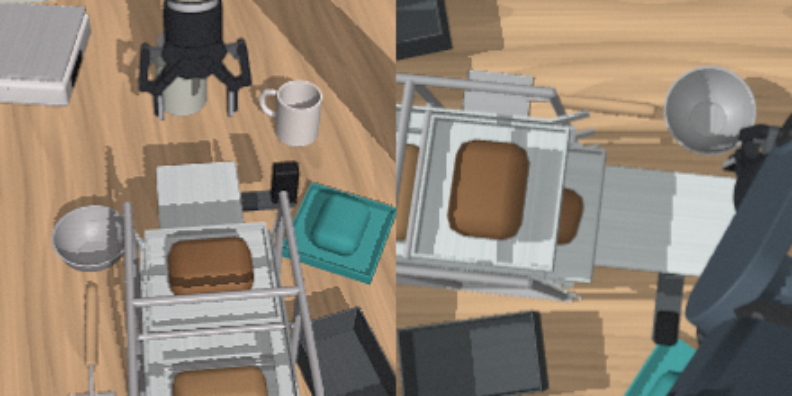

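The sheet's rear rim is at rack y -42.5 on both sides, which is home, and its height is even left to right. The loaf's rear end shows on the sheet under the upper pan (right crop (570,215)). The other pans, look-alike and bystanders haven't moved, and the gripper is clear.

```bash
python3 -c "
from h import *
state(); print(manip.sign_off())"
```

```text
{'t': 14.883, 'q': [-0.538, 0.468, 1.535, 0.252, 1.255, -0.523], 'tcp_pos': [0.556, -0.141, 0.315], 'tool_rot': [0.738, 0.662, 0.099, -0.085], 'force': [-0.429, -0.679, 0.29], 'finger_gap': 0.996, 'gripper_force': 0.0}
the job is handed in; nothing more can be done
None
```

I raised the deck 45 mm to the empty middle rails and pushed the sheet with its loaf home against the stop. It lies level to within about 1 mm, the other items look unmoved in the final images, and I let go and handed in at 14.9 s; no verdict came back.

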